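# Zero the balance and start the timer

## Task

Zero the lab balance, with the flask standing on its pan, and then start the timer: with the fingertips press the long bar-shaped key on the balance gently down and let it spring back up, then press the round button of the timer gently down, where it stays, and withdraw. Press no other key or button (the square one belongs to the stirrer), and leave the flask and everything else on the bench where it stands: nothing is to be picked up.

Things in the scene. Friction and masses are not known exactly. Their poses are not given: they have to be found in the camera images.
- balance: white lab balance, fixed, 290 deep (x) x 210 wide (y); origin at bench level under its centre, z up, -x its front, nearest the robot. Flat front deck (x -145 to -50, 45 high) with three keys in a row at x -110, y -65, 0, 65; which key is where varies. Rear block (x -50 to 145) 65 high, with a round steel pan (radius 60, centre x 55, top at 78) that carries the flask
- zero_key: the balance's zero key: its only long bar-shaped key, white, 50 mm along its y, 20 along x; origin at the centre of its top face, z up, axes parallel to the balance's; top 57 above the bench, 12 above the deck. Goes straight down 8 mm against a spring (1.4 N at the top, 5 N fully down, then a hard stop), counts as pressed from 4 mm down, springs back when let go
- round_key: another key of the balance, a 22 mm disc of the same white plastic, same height and spring; origin at the centre of its top face. Not to be pressed
- square_key: another key of the balance, 20 mm square, same white plastic, same height and spring; origin at the centre of its top face. Not to be pressed
- timer: bench timer, fixed: a low grey box 110 (x) x 85 (y) x 42 high; origin at bench level under its centre, z up; blank display on its +x half, its one button, the round one, at x = -22, y = 0. Stands to the left or right of the balance
- start_button: the timer's start button: round, 30 mm across, white; origin at the centre of its top face, z up, axes parallel to the timer's, top 55 above the bench, 13 above the box. Goes straight down 8 mm against a steady friction of about 2.5 N to a hard stop; no spring, stays where it is left; counts as started from 5 mm down
- stirrer_box: control box of a stirrer, fixed: same grey box as the timer, but its one button is square; on the other side of the balance
- stirrer_button: square button of the stirrer box, 29 mm square, same white plastic, same height and behaviour as the timer's; origin at the centre of its top face. Not to be pressed
- flask: conical glass flask on the balance's pan, base 72 mm across, 92 high; origin at the centre of its underside. Free to move, not to be touched. 
- beaker: open glass beaker, 66 mm across, 85 high; origin at the centre of its underside. Free to move, not to be touched. 
- reagent_bottle: amber bottle with white cap, 52 mm across, 85 high; origin at the centre of its underside. Free to move, not to be touched. 
- cylinder: clear measuring cylinder, 170 high, 30 across on a foot 64 across; origin at the centre of its underside. Free to move, not to be touched. 
- water_bottle: clear water bottle with blue cap, 64 across, 190 high; origin at the centre of its underside. Free to move, not to be touched. 
- dish: shallow glass dish, 90 across, 15 high; origin at the centre of its underside. Free to move, not to be touched. 
- spoon: steel lab spoon 150 long lying on the bench in front of the balance; origin under the middle of its length, x along it. Free to move, not to be touched. 
- stopper: black rubber stopper, 38 across, 28 high; origin at the centre of its underside. Free to move, not to be touched. 

How it is judged:
By the outcome, as a careful person would: the job done as asked, in the order asked, and still so for the second after the job is handed in, with the robot touching nothing.
It also fails if it takes over 42 s, if anything falls off the work surface, if the arm or the gripper's body presses on something with over 40 N, if the wrist force passes 120 N, or if a joint passes its speed limit or range.

## Robot

A 7-joint arm with a two-finger parallel gripper is mounted at the origin on the work surface. World frame = base frame: x ahead of the robot, y to its left, z up, the work surface at z = 0. Lengths are in m, angles in degrees, forces in N, time in s.
With the tool pointing down it reaches from about 0.425 to 0.875 m from the base axis. Payload 4.7 kg.
Tool frame: the origin (TCP) lies on the centre line of the jaws, within the pads' length; the fingertips stand 8 mm ahead of it and the grasp point (between the pads) lies 11 mm behind it; z points along the fingers, y is the direction in which the jaws open and shut (so a half turn about z gives the same grasp; the last joint's range is limited). The gripper opens to 87 mm and grips with 3 to 60 N. Pads are 19 mm wide; open, the fingers measure 117 mm over their backs; the gripper's body (75 mm by 190 mm) begins 51 mm behind the grasp point.
Start: joints at [75.464, 18.392, -4.016, 83.108, 1.295, 78.541, -3.26], TCP at [0.172, -0.627, 0.231] pointing down, gripper open.
Joint ranges: [-163.93, 163.93], [-17.29, 119.83], [-79.2, 71.16], [3.27, 140.29], [-89.18, 269.18], [5.43, 117.66], [-154.24, 154.24]. Speed limits (degrees/s): [147.25, 147.25, 180, 180, 180, 180, 180].

## Interface

Orientations are given as [roll, pitch, yaw] about the fixed x, y, z axes, in that order (R = Rz(yaw) Ry(pitch) Rx(roll)).
In Python, from cell import status, vision, workorder gives the robot as it stands.
- The arm moves only by the tool step_arm, never from a script. Its argument "series" is a list of rows, each an object of numbers: "ax", "ay", "az": the turn, a rotation vector about the world's x, y, z in degrees; "x", "y", "z": the shift along the world's x, y, z in m; "claw": the opening in per cent of the stroke, from 0 (shut) to 100 (fully open). In form: [{"ax": .., "ay": .., "az": .., "x": .., "y": .., "z": .., "claw": ..}, ...]. A call has 1 to 12 rows; each row is the pose to reach, as a shift and turn from the pose commanded when the call began; what a row does not reach only later rows make up. A row lasts 1/10 s, in which the tool goes at most 50 mm and 8.59 degrees, less where a joint would pass 70% of its speed; a pose out of reach is approached as far as the arm can. A call with a gripper value outside its range is refused whole. The fingers move at their own pace and stop on an object; "squeeze" is the grip in N (left out, the last holds). Time passes only in rows, so rows that repeat a pose let the fingers close. It gives the time, the measured TCP pose, the force and the opening at its end, in the units of the state.
- status.get_obs(): the state, without advancing time (a new reading comes with each control period).
- vision.read_camera(name): name is "side" or "top" or "wrist"; returns the picture (384x512x3 uint8, red, green, blue); there is no depth.
- vision.camera_params(name): a dict with "fovy" (degrees; the focal length in pixels is half the picture's height over the tangent of half this angle, whatever the lens; pixels are square), "cx", "cy" (the principal point, pixels), "dist" ([k1, k2, p1, p2, k3] as OpenCV has them; the pictures are not rectified), "eye" and "orientation" of the camera in the world; the wrist camera has in their place "tool_from_camera" (4x4, takes a point from camera to tool coordinates, whose origin is the TCP and whose axes are the flange's). Camera axes: x right, y down, z forward; pixel columns grow to the right and rows downward; lengths in m; the calibration is good to about 2 mm. A picture is of the moment at which its call begins: read the wrist's pose just before it. camera_params takes no time and is no camera call.
- workorder.sign_off(): hands the job in, once; it reports no verdict.
The state is a dict: "time_s": time; "qpos": joint angles; "joint_velocities": joint speeds; "effort": joint torques, N m; "tool_pos": TCP position; "tool_rot": TCP orientation; "force": force on the tool from outside, world axes, zero at the start; "wrist_torque": the same for the moment, N m; "grip_width": finger opening in m.
Only numpy, scipy, OpenCV 4.12 (cv2) and the standard library are available. Lean on these libraries where they do the work, as an engineer would, in place of code of your own. Each camera call takes 0.05 s, during which the arm holds its last target.

## Working session

There is one attempt and no reset: what is moved stays moved. The work goes in short steps, Python scripts to look and compute and a tool call to move; the robot and the scene stay as the last step left them, time stands still between calls to the robot, and variables do not carry over. Pictures are saved under pics/ and viewed, and the job is handed in when it is done.

Besides the shell and the picture viewer there is one more tool, called after "Emit:" by a JSON object that holds its "name" and its "arguments". step_arm: Moves the arm, as the interface text tells. Its arguments: {"type":"object","properties":{"series":{"type":"array"},"squeeze":{"type":"number"}},"required":["series"]}

```bash
ls; mkdir -p pics; python3 - <<'E'
from cell import status, vision, workorder
import cv2
print(status.get_obs())
for n in ["side","top","wrist"]:
    print(n, vision.camera_params(n))
for n in ["side","top"]:
    im=vision.read_camera(n)
    cv2.imwrite(f"pics/{n}0.png",cv2.resize(im[:,:,::-1],(800,600),interpolation=cv2.INTER_CUBIC))
    cv2.imwrite(f"pics/{n}0raw.png",im[:,:,::-1])
E
```

```text
pics
{'time_s': 0.0, 'qpos': array([75.46537786, 18.43726998, -4.01558856, 83.17434912,  1.29518673,
       78.54088418, -3.25967775]), 'joint_velocities': array([-0.02228499, -0.0063656 , -0.1250716 ,  0.05215661,  0.01819112,
        0.0303351 , -0.00473387]), 'effort': array([-4.25016433e-04, -4.91282451e+01, -4.04550070e-01, -3.12525773e+01,
       -6.40596240e-02,  4.38896427e-02,  1.75153496e-04]), 'tool_pos': array([ 0.17179193, -0.62633267,  0.22948664]), 'tool_rot': array([-1.79892750e+02,  5.92916184e-03,  1.53447786e+01]), 'force': array([-0.51903704,  0.79330692, -0.28629107]), 'wrist_torque': array([0.01101406, 0.04353745, 0.02949147]), 'grip_width': 0.0867617440568263}
side {'fovy': 51.835742011184415, 'cx': 249.0632579736277, 'cy': 192.79798107819335, 'dist': array([0.00698929, 0.        , 0.        , 0.        , 0.        ]), 'eye': array([0.05394012, 0.62501549, 0.90208135]), 'orientation': array([-136.13239385,    0.71309775, -142.51836525])}
top {'fovy': 55.719841233892204, 'cx': 255.72872731103854, 'cy': 185.88499010456727, 'dist': array([-0.10961731,  0.        ,  0.        ,  0.        ,  0.        ]), 'eye': array([0.43152724, 0.00817928, 1.40720744]), 'orientation': array([-1.74585645e+02, -1.70754698e-01, -8.98147190e+01])}
wrist {'fovy': 67.32764133707758, 'cx': 251.57024933334017, 'cy': 187.484897914903, 'dist': array([-0.03963591,  0.        ,  0.        ,  0.        ,  0.        ]), 'tool_from_camera': array([[ 6.34246872e-04, -9.55000927e-01, -2.96602138e-01,
         8.29450013e-02],
       [ 9.99999518e-01,  3.83602709e-04,  9.03249136e-04,
         6.60297833e-05],
       [-7.48826378e-04, -2.96602568e-01,  9.55000710e-01,
        -1.54453245e-01],
       [ 0.00000000e+00,  0.00000000e+00,  0.00000000e+00,
         1.00000000e+00]])}
```

View pics/side0.png

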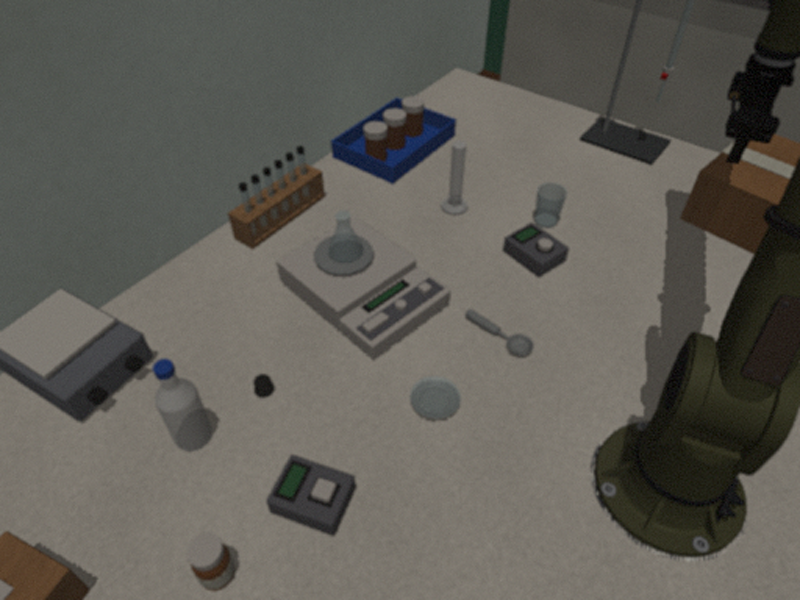

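View pics/top0.png

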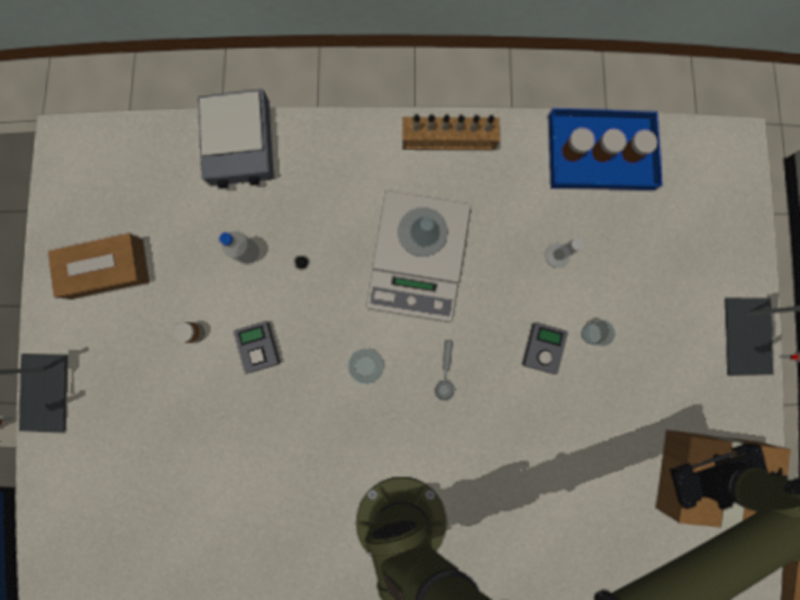

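The long bar key is the left key on the balance, at about (384,296) in the top view. The round-button timer is on the right at about (545,355), and the square-button stirrer is on the left. I'll enlarge these areas to measure them.

```bash
cat > h.py <<'E'
import numpy as np, cv2
from scipy.spatial.transform import Rotation as R
from cell import status, vision
def cam(name,obs=None):
    p=vision.camera_params(name); f=192/np.tan(np.radians(p['fovy']/2))
    K=np.array([[f,0,p['cx']],[0,f,p['cy']],[0,0,1]])
    if name=='wrist':
        T=np.eye(4);T[:3,:3]=R.from_euler('xyz',obs['tool_rot'],degrees=True).as_matrix();T[:3,3]=obs['tool_pos']
        T=T@p['tool_from_camera']
        return K,p['dist'],T[:3,:3],T[:3,3]
    return K,p['dist'],R.from_euler('xyz',p['orientation'],degrees=True).as_matrix(),p['eye']
def px2w(c,uv,z):
    K,d,Rm,e=c
    n=cv2.undistortPoints(np.array(uv,float).reshape(-1,1,2),K,d).reshape(-1,2)
    r=np.c_[n,np.ones(len(n))]@Rm.T
    return e+r*((z-e[2])/r[:,2])[:,None]
def w2px(c,P):
    K,d,Rm,e=c
    return cv2.projectPoints((np.atleast_2d(P)-e)@Rm,np.zeros(3),np.zeros(3),K,d)[0].reshape(-1,2)
def crop(src,dst,u0,v0,w,h,s):
    im=cv2.imread(src)[v0:v0+h,u0:u0+w]
    cv2.imwrite(dst,cv2.resize(im,None,fx=s,fy=s,interpolation=cv2.INTER_CUBIC))
E
python3 - <<'E'
from h import *
crop('pics/top0raw.png','pics/t_bal.png',225,115,90,100,6)
crop('pics/top0raw.png','pics/t_tim.png',325,195,80,60,8)
crop('pics/side0raw.png','pics/s_bal.png',170,130,130,100,6)
crop('pics/side0raw.png','pics/s_tim.png',310,110,70,70,8)
E
```

```text
(no output)
```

View pics/t_bal.png

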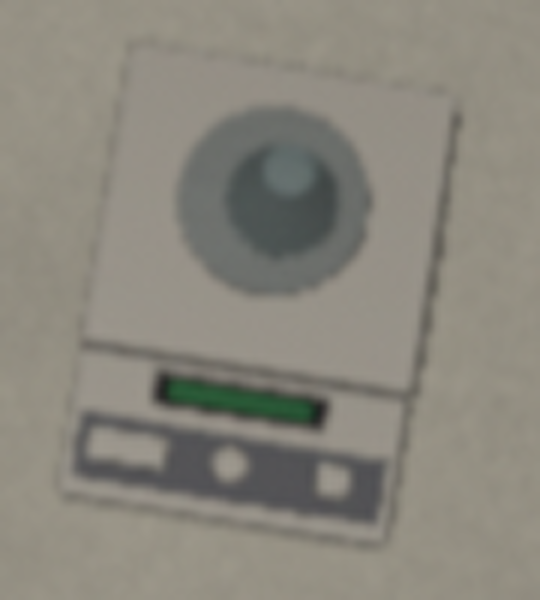

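View pics/t_tim.png

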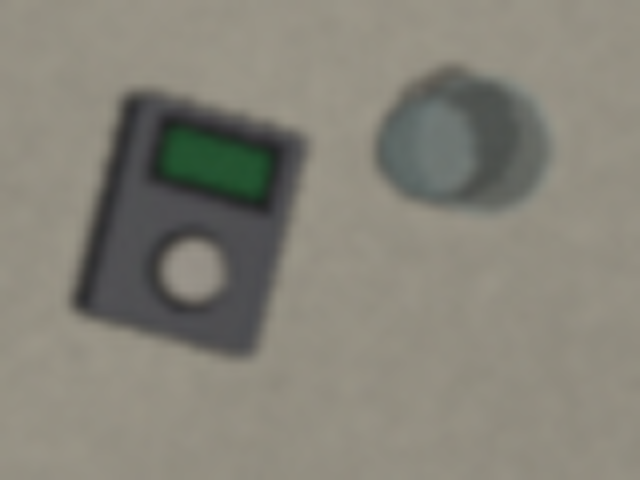

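View pics/s_bal.png

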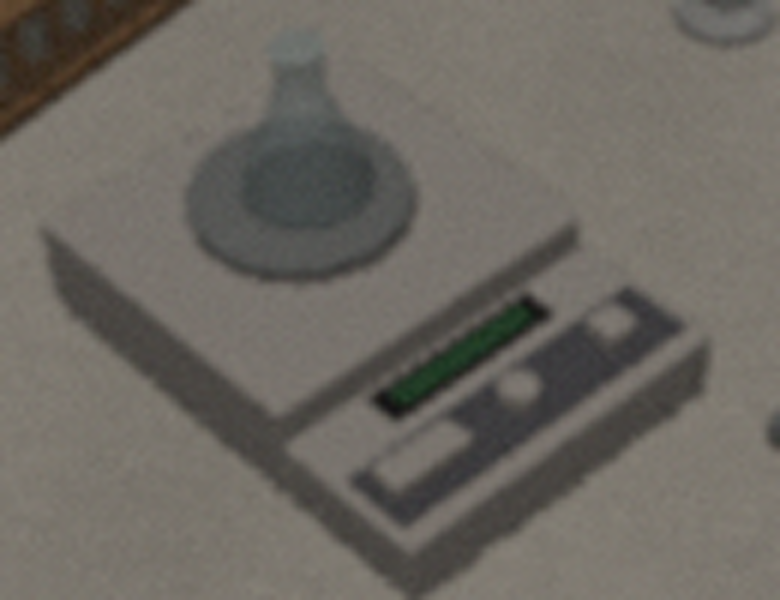

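View pics/s_tim.png

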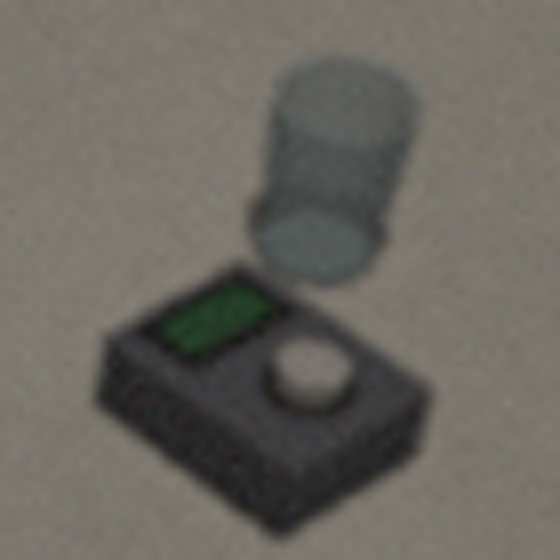

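```bash
python3 - <<'E'
from h import *
t=cam('top');s=cam('side')
def f(c,pts,u0,v0,k,z):
    return px2w(c,[((x+.5)/k-.5+u0,(y+.5)/k-.5+v0) for x,y in pts],z).round(4)
print('top keys',f(t,[(126,451),(231,463),(334,481)],225,115,6,.057))
print('side keys',f(s,[(422,453),(519,383),(612,322)],170,130,6,.057))
fr=f(t,[(63,492),(383,545)],225,115,6,.045);rr=f(t,[(132,42),(457,95)],225,115,6,.065)
print('corners',fr,rr, np.linalg.norm(fr[0]-fr[1]),np.linalg.norm(rr[0]-rr[1]),(fr+rr).mean(0)/2*2)
for a,b in((fr[0],rr[0]),(fr[1],rr[1])):
    d=b-a;print('yaw',np.degrees(np.arctan2(d[1],d[0])))
for a,b in((fr[1],fr[0]),(rr[1],rr[0])):
    d=b-a;print('yaw',np.degrees(np.arctan2(-d[0],d[1])))
print('pan',f(t,[(272,200)],225,115,6,.078))
print('timer btn',f(t,[(193,270)],325,195,8,.055),f(s,[(313,369)],310,110,8,.055))
c=f(t,[(135,93),(305,135),(255,355),(88,312)],325,195,8,.042);print(c,c.mean(0))
d=c[0]-c[3];print(np.degrees(np.arctan2(d[1],d[0])))
# beaker base side
print('beaker base side',f(s,[(318,240)],310,110,8,0.005))
E
```

```text
top keys [[ 0.5449  0.0424  0.057 ]
 [ 0.5376 -0.0229  0.057 ]
 [ 0.5266 -0.087   0.057 ]]
side keys [[ 0.5479  0.0415  0.057 ]
 [ 0.5384 -0.0237  0.057 ]
 [ 0.5264 -0.0861  0.057 ]]
corners [[ 0.52    0.082   0.045 ]
 [ 0.4874 -0.1184  0.045 ]] [[ 0.8033  0.04    0.065 ]
 [ 0.7702 -0.1651  0.065 ]] 0.2030342828194293 0.2077537484619712 [ 1.29045 -0.08075  0.11   ]
yaw -8.43283265677387
yaw -9.37687975531177
yaw -9.239635279392253
yaw -9.167616753798685
pan [[ 0.6995 -0.0477  0.078 ]]
timer btn [[ 0.4018 -0.343   0.055 ]] [[ 0.4002 -0.3417  0.055 ]]
[[ 0.4849 -0.3199  0.042 ]
 [ 0.465  -0.4014  0.042 ]
 [ 0.3615 -0.3756  0.042 ]
 [ 0.382  -0.2961  0.042 ]] [ 0.42335 -0.34825  0.042  ]
-13.023079670605007
beaker base side [[ 0.4604 -0.4794  0.005 ]]
```

Top and side agree to within 3 mm. The bar key is at about (0.546, 0.042) with yaw about −9°, and the timer button at about (0.401, −0.342). Next I'll move above the timer with the fingers shut, for a wrist check.

Emit:
{"name": "step_arm", "arguments": {"series": [{"x": 0.03, "y": 0.037, "z": 0, "az": -6, "claw": 0}, {"x": 0.06, "y": 0.075, "z": 0, "az": -12, "claw": 0}, {"x": 0.09, "y": 0.112, "z": 0, "az": -18, "claw": 0}, {"x": 0.12, "y": 0.149, "z": 0, "az": -24, "claw": 0}, {"x": 0.15, "y": 0.187, "z": 0, "az": -24, "claw": 0}, {"x": 0.18, "y": 0.224, "z": 0, "az": -24, "claw": 0}, {"x": 0.21, "y": 0.261, "z": 0, "az": -24, "claw": 0}, {"x": 0.229, "y": 0.285, "z": 0, "az": -24, "claw": 0}, {"x": 0.229, "y": 0.285, "z": 0, "az": -24, "claw": 0}, {"x": 0.229, "y": 0.285, "z": 0, "az": -24, "claw": 0}], "squeeze": 5}}

```text
invalid input
```

```bash
cat > w.py <<'E'
import sys
from h import *
n=sys.argv[1]
o=status.get_obs(); im=vision.read_camera('wrist')[:,:,::-1]
np.save(f'pics/{n}.npy',np.r_[o['tool_pos'],o['tool_rot']])
cv2.imwrite(f'pics/{n}raw.png',im); cv2.imwrite(f'pics/{n}.png',cv2.resize(im,(800,600),interpolation=cv2.INTER_CUBIC))
print(o['time_s'],o['tool_pos'],o['tool_rot'],o['force'],o['grip_width'],o['joint_velocities'].round(1))
c=cam('wrist',o)
print('pred px(800): bar',w2px(c,[.546,.042,.057])*800/512,'btn',w2px(c,[.401,-.342,.055])*800/512)
E
python3 w.py w1
```

```text
0.1 [ 0.17183748 -0.62637991  0.22960355] [-1.79904399e+02  5.71123361e-03  1.53466789e+01] [ 0.06573122  0.14087572 -0.78687123] 0.0869958842736301 [-0.  -0.  -0.1 -0.2  0.   0.  -0.1]
pred px(800): bar [[ 16.65062485 -74.18567761]] btn [[  42.97561693 -201.52751653]]
```

View pics/w1.png

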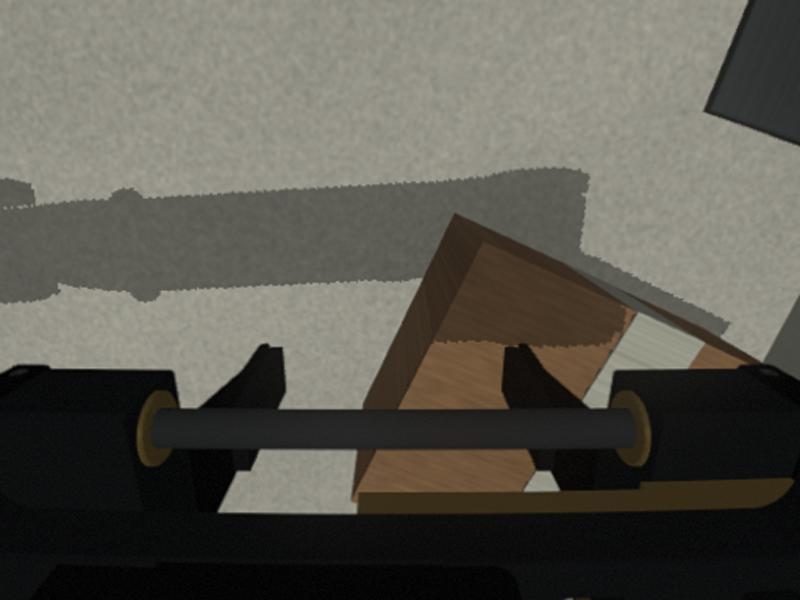

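The move was refused whole and the arm hasn't moved: the wrist view still shows the open fingers over the brown box at the start. I'll retry with every field of a row filled in.

Emit:
{"name": "step_arm", "arguments": {"series": [{"ax": 0, "ay": 0, "az": -6, "x": 0.03, "y": 0.037, "z": 0, "claw": 0}, {"ax": 0, "ay": 0, "az": -12, "x": 0.06, "y": 0.075, "z": 0, "claw": 0}, {"ax": 0, "ay": 0, "az": -18, "x": 0.09, "y": 0.112, "z": 0, "claw": 0}, {"ax": 0, "ay": 0, "az": -24, "x": 0.12, "y": 0.149, "z": 0, "claw": 0}, {"ax": 0, "ay": 0, "az": -24, "x": 0.15, "y": 0.187, "z": 0, "claw": 0}, {"ax": 0, "ay": 0, "az": -24, "x": 0.18, "y": 0.224, "z": 0, "claw": 0}, {"ax": 0, "ay": 0, "az": -24, "x": 0.21, "y": 0.261, "z": 0, "claw": 0}, {"ax": 0, "ay": 0, "az": -24, "x": 0.229, "y": 0.285, "z": 0, "claw": 0}, {"ax": 0, "ay": 0, "az": -24, "x": 0.229, "y": 0.285, "z": 0, "claw": 0}, {"ax": 0, "ay": 0, "az": -24, "x": 0.229, "y": 0.285, "z": 0, "claw": 0}], "squeeze": 5}}

```text
time_s: 1.15
tool_pos: [0.4011, -0.3415, 0.2304]
tool_rot: [180.0, 0.0, -8.6]
force: [-0.8, -1.1, -0.9]
grip_width: 0.015
```

```bash
python3 w.py w2
```

```text
1.15 [ 0.40107559 -0.34146477  0.23043734] [ 1.79971033e+02  3.66752786e-02 -8.55303251e+00] [-0.78940902 -1.08670038 -0.940991  ] 0.014974557042144558 [ 1.5  0.4  2.2 -0.2  0.4  0.   0. ]
pred px(800): bar [[-145.55108855  157.60991208]] btn [[393.86051949 268.12384329]]
```

View pics/w2.png

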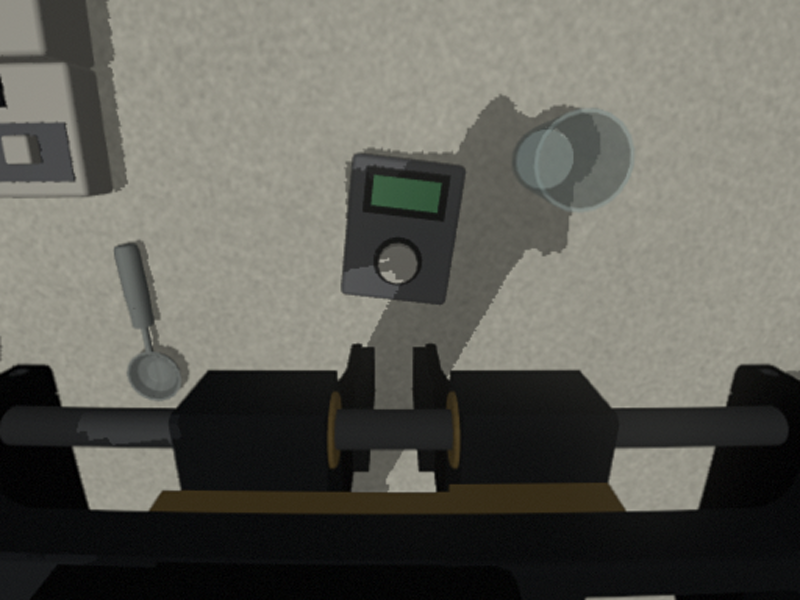

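The wrist view shows the timer's round button centred at about (398,263), against a predicted (394,268). I'll combine the measurements, then move over the balance.

```bash
python3 - <<'E'
from h import *
crop('pics/w2raw.png','pics/w2c.png',210,90,100,110,5)
a=np.load('pics/w2.npy');c=cam('wrist',dict(tool_pos=a[:3],tool_rot=a[3:]))
print(px2w(c,[((398.5)*.64-.5,(262.5)*.64-.5)],.055))
E
```

```text
[[ 0.40546913 -0.34559584  0.055     ]]
```

View pics/w2c.png

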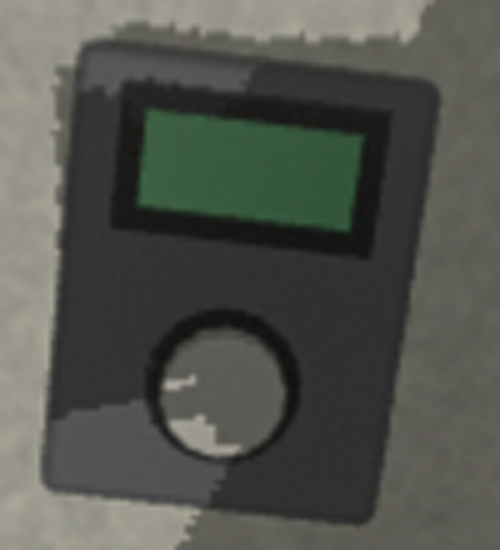

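Emit:
{"name": "step_arm", "arguments": {"series": [{"ax": 0, "ay": 0, "az": 0, "x": 0.018, "y": 0.045, "z": 0, "claw": 0}, {"ax": 0, "ay": 0, "az": 0, "x": 0.036, "y": 0.09, "z": 0, "claw": 0}, {"ax": 0, "ay": 0, "az": 0, "x": 0.054, "y": 0.135, "z": 0, "claw": 0}, {"ax": 0, "ay": 0, "az": 0, "x": 0.072, "y": 0.18, "z": 0, "claw": 0}, {"ax": 0, "ay": 0, "az": 0, "x": 0.09, "y": 0.225, "z": 0, "claw": 0}, {"ax": 0, "ay": 0, "az": 0, "x": 0.108, "y": 0.27, "z": 0, "claw": 0}, {"ax": 0, "ay": 0, "az": 0, "x": 0.126, "y": 0.315, "z": 0, "claw": 0}, {"ax": 0, "ay": 0, "az": 0, "x": 0.14, "y": 0.36, "z": 0, "claw": 0}, {"ax": 0, "ay": 0, "az": 0, "x": 0.145, "y": 0.384, "z": 0, "claw": 0}, {"ax": 0, "ay": 0, "az": 0, "x": 0.145, "y": 0.384, "z": 0, "claw": 0}, {"ax": 0, "ay": 0, "az": 0, "x": 0.145, "y": 0.384, "z": 0, "claw": 0}]}}

```text
time_s: 2.3
tool_pos: [0.5461, 0.0403, 0.2302]
tool_rot: [179.9, 0.0, -8.8]
force: [-0.8, -1.1, -0.1]
grip_width: 0.0003
```

```bash
python3 w.py w3
```

```text
2.3 [0.54607936 0.04025332 0.23018562] [ 1.79939189e+02  3.86749192e-02 -8.75853353e+00] [-0.7933187  -1.088749   -0.08577096] 0.00029787902517002706 [ 1.2 -0.5  1.4  0.5  0.2  0.1 -0. ]
pred px(800): bar [[390.73351446 269.30110073]] btn [[862.17209629 366.61857038]]
```

View pics/w3.png

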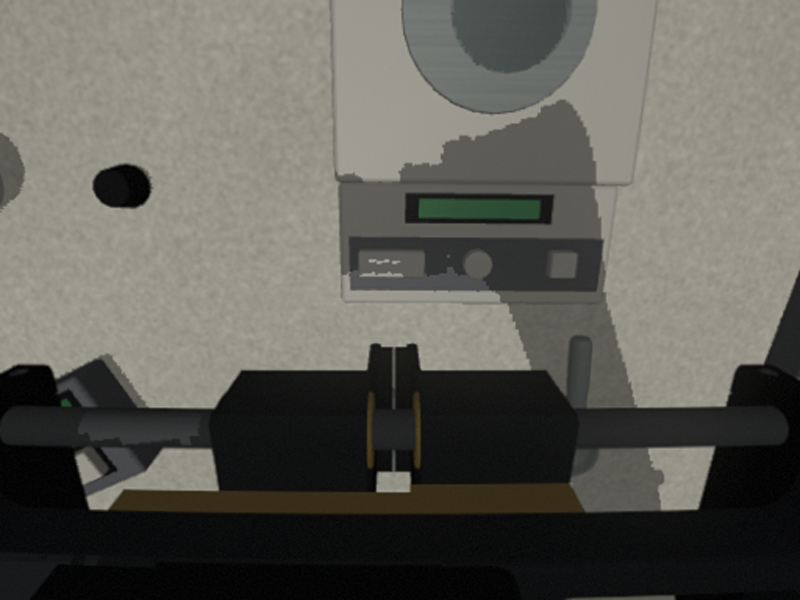

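In the wrist view the bar key is at (391,264), against a predicted (391,269), with the shut fingers at column 394. The row of keys looks level, so the yaw matches. I'm using (0.547, 0.042) and descending to just above the key.

Emit:
{"name": "step_arm", "arguments": {"series": [{"ax": 0, "ay": 0, "az": 0, "x": 0.001, "y": 0, "z": -0.045, "claw": 0}, {"ax": 0, "ay": 0, "az": 0, "x": 0.001, "y": 0, "z": -0.09, "claw": 0}, {"ax": 0, "ay": 0, "az": 0, "x": 0.001, "y": 0, "z": -0.125, "claw": 0}, {"ax": 0, "ay": 0, "az": 0, "x": 0.001, "y": 0, "z": -0.15, "claw": 0}, {"ax": 0, "ay": 0, "az": 0, "x": 0.001, "y": 0, "z": -0.156, "claw": 0}, {"ax": 0, "ay": 0, "az": 0, "x": 0.001, "y": 0, "z": -0.156, "claw": 0}, {"ax": 0, "ay": 0, "az": 0, "x": 0.001, "y": 0, "z": -0.156, "claw": 0}]}}

```text
time_s: 3.05
tool_pos: [0.5482, 0.0412, 0.0761]
tool_rot: [180.0, -0.1, -8.8]
force: [1.1, 0.4, 0.1]
grip_width: 0.0003
```

```bash
python3 w.py w4; python3 - <<'E'
from h import *
im=vision.read_camera('side')[:,:,::-1]
cv2.imwrite('pics/s4.png',cv2.resize(im[120:230,170:310],None,fx=5,fy=5,interpolation=cv2.INTER_CUBIC))
E
```

```text
3.05 [0.54820105 0.04116063 0.07608885] [ 1.79995494e+02 -1.36049010e-01 -8.75393506e+00] [1.12191471 0.4284686  0.14594954] 0.0003416633417818067 [-0.3 -0.7 -0.5 -0.7  0.  -0.1 -0.2]
pred px(800): bar [[392.29481045 363.59113811]] btn [[1102.19871113  488.6487964 ]]
```

View pics/w4.png

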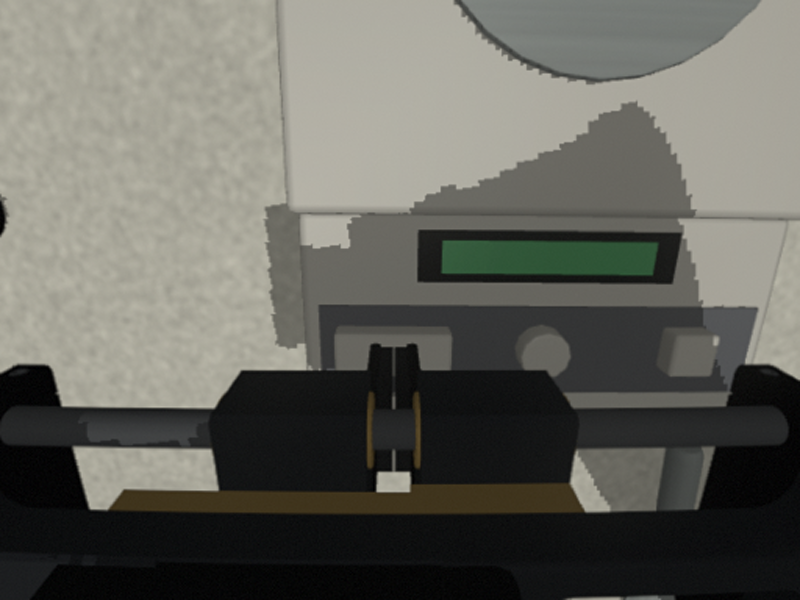

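View pics/s4.png

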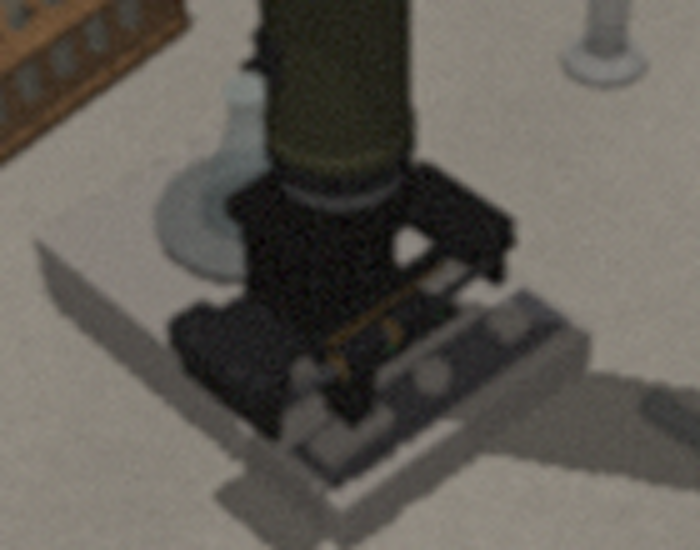

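```bash
python3 - <<'E'
from h import *
a=np.load('pics/w4.npy');c=cam('wrist',dict(tool_pos=a[:3],tool_rot=a[3:]))
u=lambda x,y:((x+.5)*.64-.5,(y+.5)*.64-.5)
p=px2w(c,[u(338,327),u(450,327)],.057);print(p, np.linalg.norm(p[0]-p[1]))
Rm=R.from_euler('xyz',[0,0,-9],degrees=True).as_matrix()
print('centre',p.mean(0)-Rm[:,0]*.010)
q=px2w(c,[u(543,350),u(690,351)],.057);print(q)
print('tip',px2w(c,[u(395,345)],a[2]-.008))
E
```

```text
[[0.56599149 0.06175179 0.057     ]
 [0.55896833 0.01598257 0.057     ]] 0.04630493105406682
centre [0.55260303 0.04043153 0.057     ]
[[ 0.54259962 -0.02171591  0.057     ]
 [ 0.53208588 -0.08479126  0.057     ]]
tip [[0.55925535 0.03898308 0.06808885]]
```

The pads sit well inside the bar; I'll nudge x by +2 mm. Now a slow press, with counted travel beginning at about TCP z = 0.061.

Emit:
{"name": "step_arm", "arguments": {"series": [{"ax": 0, "ay": 0, "az": 0, "x": 0.002, "y": 0.001, "z": -0.004, "claw": 0}, {"ax": 0, "ay": 0, "az": 0, "x": 0.002, "y": 0.001, "z": -0.008, "claw": 0}, {"ax": 0, "ay": 0, "az": 0, "x": 0.002, "y": 0.001, "z": -0.011, "claw": 0}, {"ax": 0, "ay": 0, "az": 0, "x": 0.002, "y": 0.001, "z": -0.013, "claw": 0}, {"ax": 0, "ay": 0, "az": 0, "x": 0.002, "y": 0.001, "z": -0.015, "claw": 0}, {"ax": 0, "ay": 0, "az": 0, "x": 0.002, "y": 0.001, "z": -0.016, "claw": 0}, {"ax": 0, "ay": 0, "az": 0, "x": 0.002, "y": 0.001, "z": -0.016, "claw": 0}, {"ax": 0, "ay": 0, "az": 0, "x": 0.002, "y": 0.001, "z": -0.016, "claw": 0}]}}

```text
time_s: 3.95
tool_pos: [0.5493, 0.0432, 0.0589]
tool_rot: [-180.0, -0.0, -8.7]
force: [1.1, 0.4, 4.2]
grip_width: 0.0004
```

```bash
python3 w.py w5; python3 -c "
from h import *
crop('pics/w5raw.png','pics/w5c.png',190,190,300,70,2.6)"
```

```text
3.95 [0.54932316 0.04324739 0.05891747] [-1.79994032e+02 -4.04724205e-02 -8.65260898e+00] [1.10785277 0.35470103 4.19172292] 0.00043720308196386955 [ 0.1 -0.1  0.  -0.   0.1 -0.2 -0. ]
pred px(800): bar [[397.96005332 385.00645409]] btn [[1137.97309906  509.39480595]]
```

View pics/w5c.png

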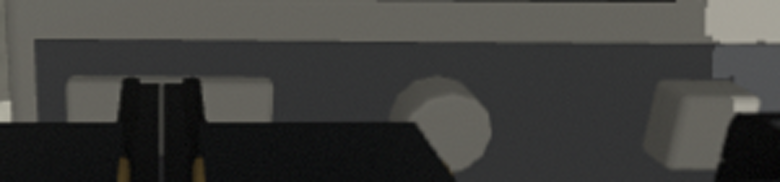

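The force reads 4.2 N and the TCP z is 0.059, which is about 6 mm of travel on the 1.4–5 N spring. That is past the 4 mm threshold and short of the stop. The picture shows the bar lowered and the other keys standing up. Releasing straight up, then a look.

Emit:
{"name": "step_arm", "arguments": {"series": [{"ax": 0, "ay": 0, "az": 0, "x": 0, "y": 0, "z": 0.004, "claw": 0}, {"ax": 0, "ay": 0, "az": 0, "x": 0, "y": 0, "z": 0.01, "claw": 0}, {"ax": 0, "ay": 0, "az": 0, "x": 0, "y": 0, "z": 0.03, "claw": 0}, {"ax": 0, "ay": 0, "az": 0, "x": 0, "y": 0, "z": 0.07, "claw": 0}, {"ax": 0, "ay": 0, "az": 0, "x": 0, "y": 0, "z": 0.105, "claw": 0}, {"ax": 0, "ay": 0, "az": 0, "x": 0, "y": 0, "z": 0.12, "claw": 0}, {"ax": 0, "ay": 0, "az": 0, "x": 0, "y": 0, "z": 0.12, "claw": 0}]}}

```text
time_s: 4.7
tool_pos: [0.5499, 0.0432, 0.1805]
tool_rot: [180.0, -0.2, -8.7]
force: [-0.0, 0.8, -0.1]
grip_width: 0.0009
```

```bash
python3 w.py w6
```

```text
4.7 [0.54991939 0.0431897  0.18048269] [179.99390784  -0.18990819  -8.66859355] [-0.01683345  0.75918695 -0.11304076] 0.0009150842411188461 [-0.3  2.1  0.6  3.4  0.6 -1.5 -0.4]
pred px(800): bar [[396.01227819 294.06084024]] btn [[925.88743096 401.34574976]]
```

View pics/w6.png

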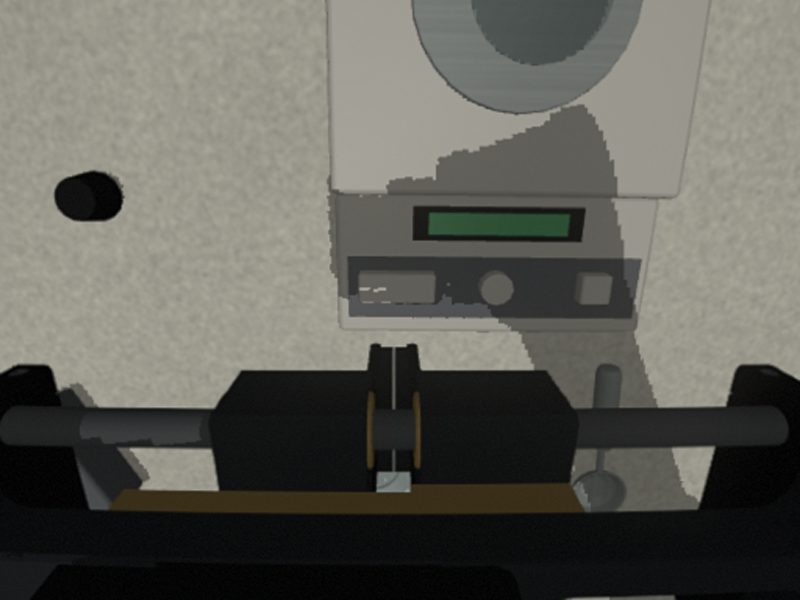

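The bar key, at about (397,288), is back up at full relief and the other keys are unchanged. Moving to the timer at (0.403, −0.3435).

Emit:
{"name": "step_arm", "arguments": {"series": [{"ax": 0, "ay": 0, "az": 0, "x": -0.016, "y": -0.042, "z": 0, "claw": 0}, {"ax": 0, "ay": 0, "az": 0, "x": -0.032, "y": -0.085, "z": 0, "claw": 0}, {"ax": 0, "ay": 0, "az": 0, "x": -0.048, "y": -0.128, "z": 0, "claw": 0}, {"ax": 0, "ay": 0, "az": 0, "x": -0.065, "y": -0.171, "z": 0, "claw": 0}, {"ax": 0, "ay": 0, "az": 0, "x": -0.081, "y": -0.214, "z": 0, "claw": 0}, {"ax": 0, "ay": 0, "az": 0, "x": -0.097, "y": -0.257, "z": 0, "claw": 0}, {"ax": 0, "ay": 0, "az": 0, "x": -0.113, "y": -0.3, "z": 0, "claw": 0}, {"ax": 0, "ay": 0, "az": 0, "x": -0.13, "y": -0.343, "z": 0, "claw": 0}, {"ax": 0, "ay": 0, "az": 0, "x": -0.142, "y": -0.375, "z": 0, "claw": 0}, {"ax": 0, "ay": 0, "az": 0, "x": -0.146, "y": -0.386, "z": 0, "claw": 0}, {"ax": 0, "ay": 0, "az": 0, "x": -0.146, "y": -0.386, "z": 0, "claw": 0}, {"ax": 0, "ay": 0, "az": 0, "x": -0.146, "y": -0.386, "z": 0, "claw": 0}]}}

```text
time_s: 5.95
tool_pos: [0.4033, -0.3408, 0.1772]
tool_rot: [-179.9, 0.1, -8.6]
force: [0.8, 0.9, 0.3]
grip_width: 0.0004
```

Emit:
{"name": "step_arm", "arguments": {"series": [{"ax": 0, "ay": 0, "az": 0, "x": 0, "y": 0, "z": -0.035, "claw": 0}, {"ax": 0, "ay": 0, "az": 0, "x": 0, "y": 0, "z": -0.07, "claw": 0}, {"ax": 0, "ay": 0, "az": 0, "x": 0, "y": 0, "z": -0.095, "claw": 0}, {"ax": 0, "ay": 0, "az": 0, "x": 0, "y": 0, "z": -0.104, "claw": 0}, {"ax": 0, "ay": 0, "az": 0, "x": 0, "y": 0, "z": -0.104, "claw": 0}, {"ax": 0, "ay": 0, "az": 0, "x": 0, "y": 0, "z": -0.104, "claw": 0}]}}

```text
time_s: 6.55
tool_pos: [0.4043, -0.3425, 0.0758]
tool_rot: [180.0, -0.1, -8.6]
force: [0.5, 0.0, 0.0]
grip_width: 0.0004
```

```bash
python3 w.py w7
```

```text
6.55 [ 0.40429045 -0.34252371  0.07577011] [ 1.79956457e+02 -9.24851967e-02 -8.56452656e+00] [0.48416892 0.03652306 0.01302683] 0.00037577039979947243 [ 0.3 -0.7  0.3 -0.9  0.1 -0.3  0.1]
pred px(800): bar [[-440.96453661  185.97907579]] btn [[393.35149859 363.99508522]]
```

View pics/w7.png

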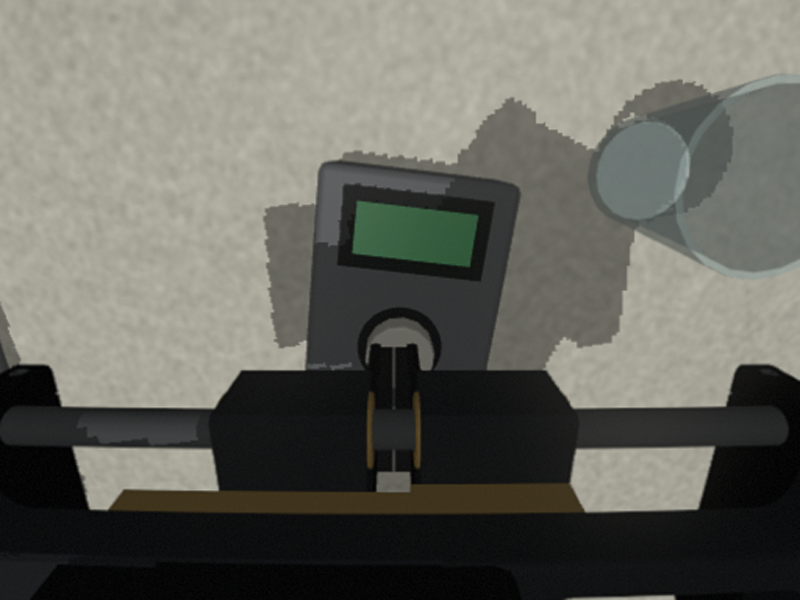

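The button is centred at about column 399 and the fingertips at 395, so I'll shift y by −1.5 mm and press slowly.

Emit:
{"name": "step_arm", "arguments": {"series": [{"ax": 0, "ay": 0, "az": 0, "x": 0, "y": -0.0015, "z": -0.005, "claw": 0}, {"ax": 0, "ay": 0, "az": 0, "x": 0, "y": -0.0015, "z": -0.009, "claw": 0}, {"ax": 0, "ay": 0, "az": 0, "x": 0, "y": -0.0015, "z": -0.012, "claw": 0}, {"ax": 0, "ay": 0, "az": 0, "x": 0, "y": -0.0015, "z": -0.014, "claw": 0}, {"ax": 0, "ay": 0, "az": 0, "x": 0, "y": -0.0015, "z": -0.016, "claw": 0}, {"ax": 0, "ay": 0, "az": 0, "x": 0, "y": -0.0015, "z": -0.018, "claw": 0}, {"ax": 0, "ay": 0, "az": 0, "x": 0, "y": -0.0015, "z": -0.019, "claw": 0}, {"ax": 0, "ay": 0, "az": 0, "x": 0, "y": -0.0015, "z": -0.019, "claw": 0}, {"ax": 0, "ay": 0, "az": 0, "x": 0, "y": -0.0015, "z": -0.019, "claw": 0}]}}

```text
time_s: 7.5
tool_pos: [0.403, -0.3443, 0.0555]
tool_rot: [-180.0, 0.0, -8.7]
force: [0.9, -1.3, 0.5]
grip_width: 0.0001
```

TCP z is 0.0555, so about 7.5 mm down, but the force has relaxed. I'll press another millimetre to feel for the stop.

Emit:
{"name": "step_arm", "arguments": {"series": [{"ax": 0, "ay": 0, "az": 0, "x": 0, "y": 0, "z": -0.0005, "claw": 0}, {"ax": 0, "ay": 0, "az": 0, "x": 0, "y": 0, "z": -0.001, "claw": 0}]}}

```text
time_s: 7.7
tool_pos: [0.403, -0.3443, 0.0554]
tool_rot: [180.0, 0.0, -8.7]
force: [-3.3, 1.5, 9.4]
grip_width: 0.0003
```

```bash
python3 w.py w8
```

```text
7.7 [ 0.40301227 -0.34433004  0.05536901] [ 1.79991156e+02  1.80093345e-02 -8.65447331e+00] [-3.27877187  1.51696454  9.38952346] 0.00034928515579536284 [-0.   0.  -0.  -0.   0.1 -0.  -0.1]
pred px(800): bar [[-470.2569242   194.88324887]] btn [[388.31226779 385.21088296]]
```

View pics/w8.png

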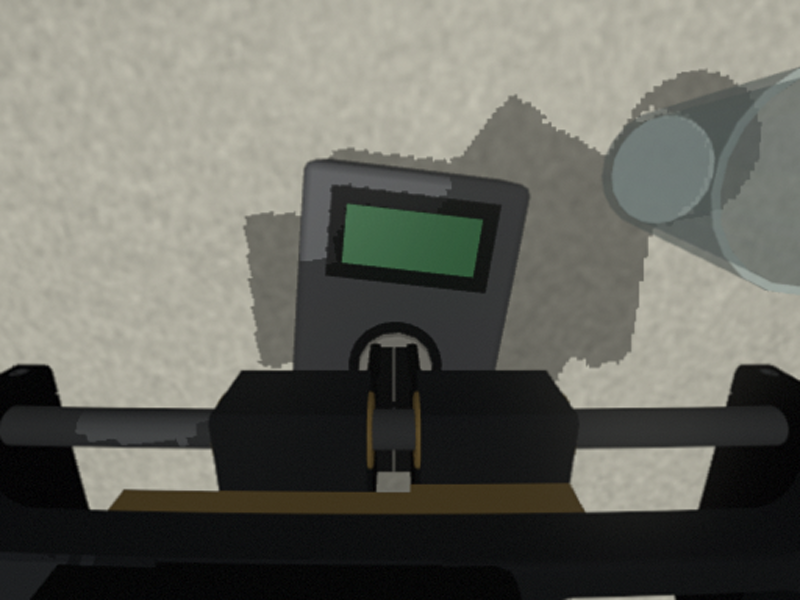

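The hard stop is reached: 9.4 N, with z no longer changing. Withdrawing straight up.

Emit:
{"name": "step_arm", "arguments": {"series": [{"ax": 0, "ay": 0, "az": 0, "x": 0, "y": 0, "z": 0.005, "claw": 0}, {"ax": 0, "ay": 0, "az": 0, "x": 0, "y": 0, "z": 0.02, "claw": 0}, {"ax": 0, "ay": 0, "az": 0, "x": 0, "y": 0, "z": 0.06, "claw": 0}, {"ax": 0, "ay": 0, "az": 0, "x": 0, "y": 0, "z": 0.1, "claw": 0}, {"ax": 0, "ay": 0, "az": 0, "x": 0, "y": 0, "z": 0.14, "claw": 0}, {"ax": 0, "ay": 0, "az": 0, "x": 0, "y": 0, "z": 0.17, "claw": 0}, {"ax": 0, "ay": 0, "az": 0, "x": 0, "y": 0, "z": 0.175, "claw": 0}, {"ax": 0, "ay": 0, "az": 0, "x": 0, "y": 0, "z": 0.175, "claw": 0}, {"ax": 0, "ay": 0, "az": 0, "x": 0, "y": 0, "z": 0.175, "claw": 0}]}}

```text
time_s: 8.65
tool_pos: [0.4024, -0.3438, 0.2285]
tool_rot: [-179.9, 0.1, -8.6]
force: [-0.4, -0.7, -0.1]
grip_width: 0.0002
```

```bash
python3 w.py w9; python3 - <<'E'
from h import *
crop('pics/w9raw.png','pics/w9c.png',210,90,100,110,5)
im=vision.read_camera('top')[:,:,::-1]
cv2.imwrite('pics/t9.png',cv2.resize(im,(800,600),interpolation=cv2.INTER_CUBIC))
E
```

```text
8.65 [ 0.40235053 -0.34379828  0.228501  ] [-1.79941713e+02  9.75531536e-02 -8.64944538e+00] [-0.44833581 -0.67249866 -0.08202994] 0.00022034561237692152 [ 0.   0.9  0.1  0.8  0.  -0.1 -0. ]
pred px(800): bar [[-149.044496    160.67494137]] btn [[391.39788441 270.59472013]]
```

View pics/w9c.png

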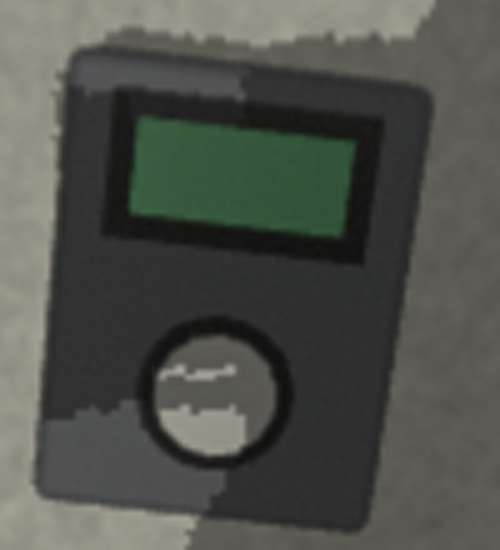

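View pics/t9.png

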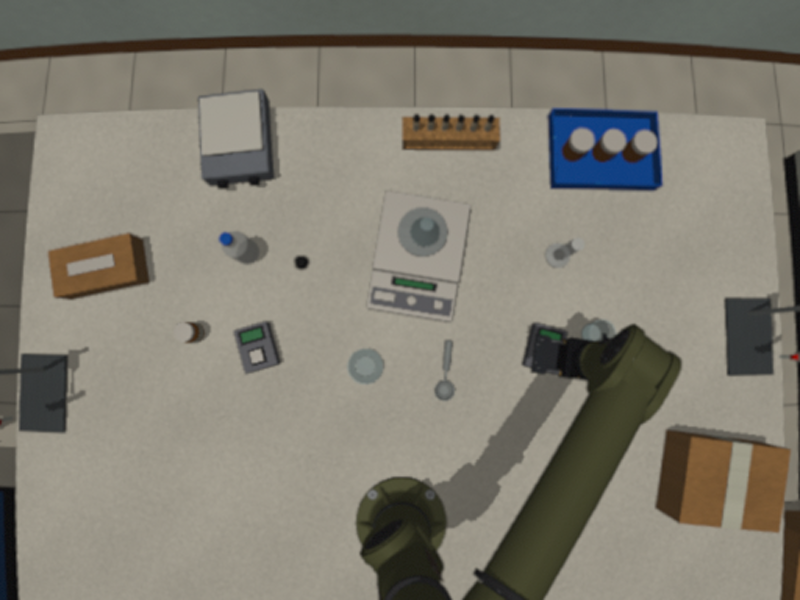

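The timer button now sits centred inside its dark ring at about (216,393), so it is down and has stayed down. In the top view the flask, balance, stirrer and loose items are all where they were. Handing in.

```bash
python3 -c "
from cell import workorder
print(workorder.sign_off())"
```

```text
the job is handed in; nothing more can be done
None
```

The balance was zeroed and then the timer started, and I handed the job in at about 8.7 s on the robot's clock.

- **Zero key:** I pressed it with shut fingertips about 6 mm down. The force was 4.2 N, which fits its spring. After release the wrist camera showed it back up and the other two keys unchanged.
- **Timer button:** I pressed it to its hard stop, where the force reached 9.4 N. It stayed down after the arm withdrew to about 17 cm above it.
- **Rest of the bench:** the last top view shows the flask, stirrer and loose items where they were. The arm partly hides the timer and beaker in that view. The wrist force was near zero.

**What disagreed:**
- My first move call was refused whole as invalid input, with no motion.
- The wrist camera placed the keys 2–6 mm further ahead than the other cameras did. I corrected for this using the visible fingertips.
- The force read only 0.5 N when the timer button was about 7.5 mm down, so I pressed 1 mm further to confirm the stop.

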